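# Load a two-part mould into the spring press and tension it to the mark

### The job

Set the two-part mould level and lengthwise on the bed of the spring press, slide it gently in between the rails, under the pressure pad, until it is fully home against the back stop, then turn the black knob clockwise until the gauge needle stands in the green band. Never let the needle reach the red line, keep the freshly filled mould level, do not shove it hard against the stop, and leave the other things on the bench alone.

Things in the scene. Friction and masses are not known exactly. Their poses are not given: they have to be found in the camera images.
- mould: Two-part plaster mould between two plywood boards, one closed rigid block 130 (its x) x 56 (its y) x 44 mm high, about 0.4 kg; off-white with a dark red seam at half height. Origin: centre of its underside, z up. Lies loose on the bench. Either end may go in first.
- press: Spring press bolted to the bench, grey base 190 x 150 mm. Origin: on the bench below the vertical screw axis; x is the loading direction, from the open front (robot's side) to the back stop; y left, z up. Columns of radius 8 mm at x = 0, y = +-58 mm carry a crossbeam 28 mm deep in x and 148 mm long in y, from 110 to 134 mm above the bench.
- seat (a point): Point on the top of the bed where the centre of the mould's underside is when fully home; axes as the press. 44 mm above the bench at rest. Above it a round pressure pad (radius 20 mm) hangs on the screw spindle under the crossbeam, at the start somewhere from 2 to 5.5 mm clear of the top of a mould lying on the bed.
- bed: Sprung aluminium bed, 84 mm wide, x -115 to +74 mm. Origin and axes as seat. Flat and clear in front of x = -25 mm. Two side rails 12 mm high: 60 mm apart (mould 56 mm) from x = 8 to 62 mm, flaring to 70 mm apart at x = -25 mm. Sinks only under more than 6 N, then 1 mm per 7 N, straight down; 1 mm moves the needle 0.24 rad.
- back_stop: Steel stop bar across the rear of the bed, 76 mm wide, 20 mm high; its front face is 65 mm behind seat. Origin and axes as seat.
- knob_grip (a point): Point on the vertical axis of the round knurled black knob (diameter 43 mm, 26 mm high, from 16 mm below to 10 mm above this point). Clockwise seen from above screws knob and pad down 2.4 mm per rad; 0.2 Nm, under load up to 0.3; stays where left. The needle rests until the pad bears on the mould (0.8 to 2.3 rad), then moves 0.57 rad per rad. Brass bush below: top 140 mm above the bench.
- gauge_needle (a joint): Needle of the spring gauge, driven by the sinking bed: 0 rad at rest (pointing upper left on the face), grows clockwise as the bed is loaded. Green band 0.98 to 1.18 rad, centre 1.08 rad (straight up the face); red line at 1.40 rad (46 N on the mould).
- gauge: Gauge at the right of the press: white face 66 x 100 mm in a black case, leaning back 45 degrees towards the robot, up to 80 mm above the bench; black needle 42 mm long. Origin: centre of the face; its x up the face, y left, z out of the face.
- set_mark (a point): Centre of the green band on the gauge face (white line in the green), where the tip of the needle must point.
- cup_a: Whitish plastic beaker, 94 mm wide, 83 mm high; a bystander. Origin: centre of its underside.
- pigment_red: Jar of red pigment with a yellow lid, 45 mm wide, 100 mm high; a bystander. Origin: centre of its underside.
- masking_tape: Roll of masking tape lying flat, 105 mm wide, 25 mm high; a bystander. Origin: centre of its underside.
- wrench_a: Small open-ended steel wrench lying flat, 105 x 23 x 6 mm; a bystander. Origin: centre of its underside.

How it is judged:
By the outcome, as a careful person would: the job done as asked, in the order asked, and still so for the second after the job is handed in, with the robot touching nothing.
It also fails if it takes over 69 s, if anything falls off the work surface, if the arm or the gripper's body presses on something with over 40 N, if the wrist force passes 120 N, or if a joint passes its speed limit or range.

### The arm

A 6-joint arm with a two-finger parallel gripper is mounted at the origin on a cart in front of the work surface, level with it; the furniture and walls round the work are solid. World frame = base frame: x ahead of the robot, y to its left, z up, the work surface at z = 0. Lengths are in m, angles in degrees, forces in N, time in s.
With the tool pointing down it reaches from about 0.4 to 0.825 m from the base axis. Payload 7 kg.
Tool frame: the origin (TCP) lies midway between the tips of the shut fingers; the grasp point (between the pads) lies 19 mm behind it; z points along the fingers, y is the direction in which the jaws open and shut (so a half turn about z gives the same grasp; the last joint's range is limited). The gripper opens to 88 mm and grips with 3 to 60 N. Pads are 19 mm wide; open, the fingers measure 130 mm over their backs; the gripper's body (78 mm by 193 mm) begins 47 mm behind the grasp point.
Start: joints at [84.288, 20.546, 0.682, 0, -70.136, -16.507], TCP at [0.255, 0.625, 0.189] pointing down, gripper open.
Joint ranges: [-176.03, 176.03], [-82.01, 121.73], [-58.28, 71.71], [-173.87, 95.51], [-174.79, -0.11], [-173.66, 173.66]. Speed limits (degrees/s): [136.94, 136.94, 172.46, 180, 180, 180].

### API

Orientations are given as [roll, pitch, yaw] about the fixed x, y, z axes, in that order (R = Rz(yaw) Ry(pitch) Rx(roll)).
In Python, from plant import ctrl gives the robot as it stands. The module is installed in compiled form; this text tells all that it offers.
- The arm moves only by the tool arm_command, never from a script. Its argument "targets" is a list that holds one entry, the list of rows, each a list of 7 numbers: the turn, a rotation vector about the world's x, y, z in rad, then the shift along the world's x, y, z in cm, then the opening, from 0 (shut) to 1 (fully open). A call has 1 to 8 rows; each row is the pose to reach, as a shift and turn from the pose commanded when the call began; what a row does not reach only later rows make up. A row lasts 1/12 s, in which the tool goes at most 41.7 mm and 7.16 degrees, less where a joint would pass 70% of its speed; a pose out of reach is approached as far as the arm can. A call with a gripper value outside its range is refused whole. The fingers move at their own pace and stop on an object; the grip force is fixed at half the most. Time passes only in rows, so rows that repeat a pose let the fingers close. It gives the time, the measured TCP pose, the force and the opening at its end, in the units of the state.
- ctrl.get_obs(): the state, without advancing time (a new reading comes with each control period).
- ctrl.snapshot(name): name is "scene" or "side" or "wrist"; returns the picture (384x512x3 uint8, blue, green, red); there is no depth.
- ctrl.camera_model(name): a dict with "K" (3x3 intrinsics, pixels), "distortion" ([k1, k2, p1, p2, k3] as OpenCV has them; the pictures are not rectified), "xyz" and "rotation" of the camera in the world. Camera axes: x right, y up, looking along -z (the intrinsics and any distortion apply to the point x, -y, -z); pixel columns grow to the right and rows downward; lengths in m; the calibration is good to about 2 mm. A picture is of the moment at which its call begins: read the wrist's pose just before it. camera_model takes no time and is no camera call; for the wrist camera it gives the pose at the moment of the call.
- ctrl.close_job(): hands the job in, once; it reports no verdict.
The state is a dict: "clock": time; "joint_pos": joint angles; "qvel": joint speeds; "tau": joint torques, N m; "tool_pos": TCP position; "orientation": TCP orientation; "force": force on the tool from outside, world axes, zero at the start; "moment": the same for the moment, N m; "opening": finger opening in m.
Only numpy, scipy, OpenCV 4.12 (cv2) and the standard library are available. Lean on these libraries where they do the work, as an engineer would, in place of code of your own. Each camera call takes 0.05 s, during which the arm holds its last target. There are 200 camera calls.

## Working session

There is one attempt and no reset: what is moved stays moved. The work goes in short steps, Python scripts to look and compute and a tool call to move; the robot and the scene stay as the last step left them, time stands still between calls to the robot, and variables do not carry over. Pictures are saved under pics/ and viewed, about 8 in all and at most 12, crops included, and the job is handed in when it is done.

Besides the shell and the picture viewer there is one more tool, called by a JSON object that holds its "api" and its "payload". arm_command: Moves the arm, as the interface text tells. Its arguments: {"type":"object","properties":{"targets":{"type":"array","items":{"type":"array","items":{"type":"array","items":{"type":"number"}}}}},"required":["targets"]}

```bash
mkdir -p pics
cat > h.py <<'E'
import numpy as np, cv2
from plant import ctrl
from scipy.spatial.transform import Rotation as R
def cam(n):
    m=ctrl.camera_model(n); r=np.array(m["rotation"],float)
    if r.shape!=(3,3): r=R.from_euler('xyz',r,degrees=True).as_matrix()
    return np.array(m["K"],float),np.array(m["distortion"],float),np.array(m["xyz"],float),r
def ray(c,uv):
    K,d,o,r=c
    p=cv2.undistortPoints(np.array(uv,float).reshape(-1,1,2),K,d).reshape(-1,2)
    v=np.c_[p[:,0],-p[:,1],-np.ones(len(p))]@r.T
    return o,v/np.linalg.norm(v,axis=1)[:,None]
def onz(c,uv,z):
    o,v=ray(c,uv); return o+v*((z-o[2])/v[:,2])[:,None]
def proj(c,P):
    K,d,o,r=c
    q=(np.array(P,float).reshape(-1,3)-o)@r; q=q*[1,-1,-1]
    return cv2.projectPoints(q,np.zeros(3),np.zeros(3),K,d)[0].reshape(-1,2)
def two(c1,u1,c2,u2):
    o1,v1=ray(c1,u1);o2,v2=ray(c2,u2);v1=v1[0];v2=v2[0]
    t=np.linalg.lstsq(np.c_[v1,-v2],o2-o1,rcond=None)[0]
    a=o1+t[0]*v1;b=o2+t[1]*v2
    return (a+b)/2,np.linalg.norm(a-b)
E
python3 - <<'E'
from h import *
for n in("scene","side","wrist"):
    c=cam(n); print(n,c[0][0,0],c[1],c[2].round(3),c[3].round(2).tolist())
    cv2.imwrite(f"pics/{n}0.png",ctrl.snapshot(n))
print(ctrl.get_obs())
E
```

```text
scene 356.86190008361046 [-0.10642312  0.          0.          0.          0.        ] [-0.243 -0.172  0.857] [[0.15, 0.65, -0.75], [-0.99, 0.11, -0.1], [0.02, 0.75, 0.66]]
side 466.3227654294235 [-0.11347286  0.          0.          0.          0.        ] [-0.295  1.007  1.14 ] [[-0.77, 0.37, -0.52], [-0.63, -0.48, 0.61], [-0.02, 0.8, 0.6]]
wrist 282.2467824996177 [-0.05271604  0.          0.          0.          0.        ] [0.334 0.593 0.384] [[-0.38, 0.88, 0.29], [-0.93, -0.36, -0.12], [0.0, -0.31, 0.95]]
{'clock': 0.15, 'joint_pos': array([ 8.42851433e+01,  2.05809307e+01,  6.45705117e-01, -1.16887285e-02,
       -7.01361459e+01, -1.65075680e+01]), 'qvel': array([ 0.01049843, -0.16590446,  0.06447583,  0.09836217, -0.07860989,
       -0.01919165]), 'tau': array([-1.73725781e-03, -5.83273029e+01,  2.93287343e+01,  7.00125352e+00,
        8.83424742e-03, -1.11291859e-04]), 'tool_pos': array([0.25517135, 0.6244646 , 0.18855845]), 'orientation': array([ 1.79928448e+02, -9.74434237e-03, -2.22263972e+01]), 'force': array([-0.52263813, -0.34548613, -0.18577498]), 'moment': array([0.02862083, 0.02343251, 0.00335154]), 'opening': 0.0875305616354224}
```

View pics/scene0.png

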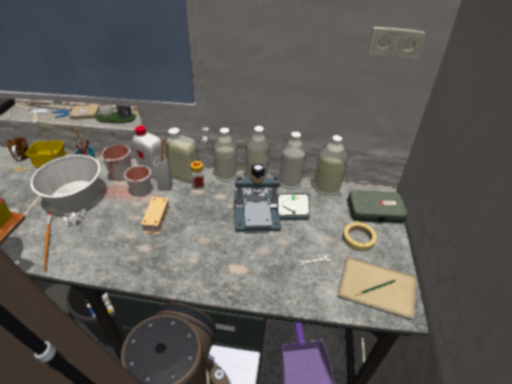

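View pics/side0.png

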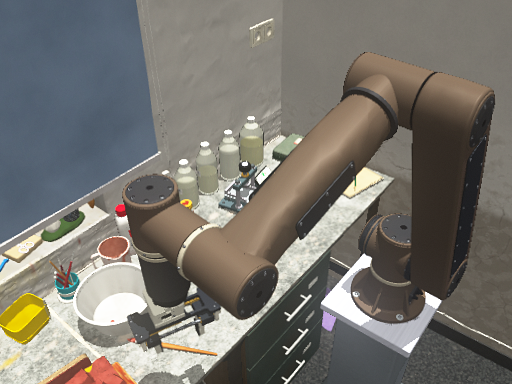

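Scene view: press at about (258,205), gauge at (293,206), and the mould candidate at (155,213). In the side view the arm hides the centre of the bench. I'll enlarge the scene crop and compute rough positions.

Run:
```python
from h import *
c=cam("scene"); im=cv2.imread("pics/scene0.png")
print(onz(c,[(155,213),(258,215),(293,206),(238,228),(279,228),(198,188),(360,236),(315,260)],0).round(3))
print(onz(c,[(155,213)],0.044).round(3), onz(c,[(257,171)],.16).round(3))
cv2.imwrite("pics/s1.png",cv2.resize(im[150:250,130:330],None,fx=4,fy=4,interpolation=cv2.INTER_CUBIC))
```

```text
[[ 0.572  0.257  0.   ]
 [ 0.624 -0.093  0.   ]
 [ 0.689 -0.209  0.   ]
 [ 0.552 -0.036  0.   ]
 [ 0.575 -0.169 -0.   ]
 [ 0.726  0.145  0.   ]
 [ 0.583 -0.435  0.   ]
 [ 0.46  -0.289  0.   ]]
[[0.53  0.235 0.044]] [[ 0.66  -0.079  0.16 ]]
```

View pics/s1.png

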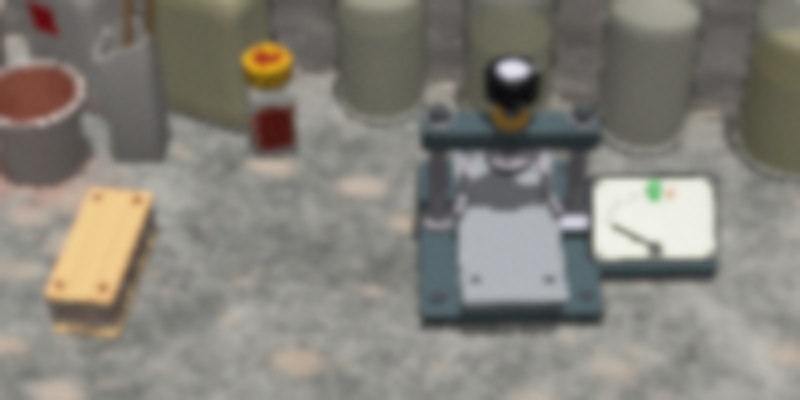

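The crop shows the mould with its plywood top (corners about (154,197), (168,199), (142,224), (158,226)). The press front corners are near (236,230) and (281,229), and the knob top near (258,168). The needle is at rest, pointing upper left.

Run:
```python
from h import *
c=cam("scene")
P=onz(c,[(153.75,197),(168.25,198.75),(158.25,225.75),(141.75,224.25)],.044);print(P.round(3),P.mean(0).round(3))
d=(P[0]+P[1]-P[2]-P[3])/2;print("mould yaw",np.degrees(np.arctan2(d[1],d[0])),np.linalg.norm(d))
print("bottle bases",onz(c,[(224,178),(258,180),(292,185),(328,190)],0).round(3))
o,v=ray(c,[(224,129),(258,127),(296,133),(338,137)])
b=onz(c,[(224,178),(258,180),(292,185),(328,190)],0)
for i in range(4):
    t=(b[i,0]+.03-o[0])/v[i,0]; print("bottle top z",(o+t*v[i]).round(3))
B=onz(c,[(236,230),(281,229)],.02);print("front",B.round(3));d=B[0]-B[1];print("press yaw",np.degrees(np.arctan2(-d[0],d[1])),np.linalg.norm(d))
for u,v_ in [((153,119),.2)]: pass
s=cam("side")
print("in side: knob,gauge,mould",proj(s,[[.66,-.079,.16],[.67,-.2,.04],[.53,.235,.044]]).round())
ob=ctrl.get_obs();w=cam("wrist");Rt=R.from_euler('xyz',ob['orientation'],degrees=True).as_matrix()
print("cam in tool",(Rt.T@(w[2]-ob['tool_pos'])).round(4),(Rt.T@w[3]).round(3).tolist())
```

```text
[[0.604 0.266 0.044]
 [0.604 0.214 0.044]
 [0.477 0.205 0.044]
 [0.474 0.259 0.044]] [0.54  0.236 0.044]
mould yaw 3.490328912742304 0.12853980563180376
bottle bases [[ 0.801  0.062  0.   ]
 [ 0.812 -0.068  0.   ]
 [ 0.805 -0.199  0.   ]
 [ 0.8   -0.334  0.   ]]
bottle top z [0.831 0.063 0.199]
bottle top z [ 0.842 -0.056  0.213]
bottle top z [ 0.835 -0.19   0.209]
bottle top z [ 0.83  -0.334  0.213]
front [[ 0.524 -0.034  0.02 ]
 [ 0.553 -0.176  0.02 ]]
press yaw 11.472199536499836 0.1444422694564925
in side: knob,gauge,mould [[241. 168.]
 [260. 178.]
 [212. 252.]]
cam in tool [ 0.0846 -0.0002 -0.1952] [[-0.0, 0.95, 0.311], [1.0, 0.0, -0.001], [-0.001, 0.311, -0.95]]
```

{"api": "arm_command", "payload": {"targets": [[[0,0,0.08,1.8,-3.2,1,1],[0,0,0.16,3.8,-6.4,2,1],[0,0,0.24,5.8,-9.6,3,1],[0,0,0.32,7.8,-12.8,4,1],[0,0,0.4,9.8,-16,5,1],[0,0,0.449,11.9,-19.2,6,1],[0,0,0.449,14,-22.4,6,1],[0,0,0.449,16,-25.6,6,1]]]}}

```text
clock: 0.82
tool_pos: [0.416, 0.3674, 0.25]
orientation: [-179.9, -0.0, 3.5]
force: [0.5, -0.6, -0.5]
opening: 0.0876
```

{"api": "arm_command", "payload": {"targets": [[[0,0,0,2,-3.2,0,1],[0,0,0,4,-6.4,0,1],[0,0,0,6.3,-9.5,0,1],[0,0,0,8.5,-13.3,0,1],[0,0,0,8.5,-13.3,0,1],[0,0,0,8.5,-13.3,0,1]]]}}

```text
clock: 1.32
tool_pos: [0.501, 0.2336, 0.249]
orientation: [180.0, 0.0, 3.3]
force: [-1.0, -0.3, -0.0]
opening: 0.0879
```

Run:
```python
from h import *
import pickle
o=ctrl.get_obs();c=cam("wrist");im=ctrl.snapshot("wrist");cv2.imwrite("pics/w1.png",im);pickle.dump((c,o),open("w1.p","wb"));print(o["clock"],o["tool_pos"],o["orientation"],o["joint_pos"].round(1))
```

```text
1.3167 [0.50103692 0.23364864 0.24901773] [1.79980980e+02 2.58286167e-02 3.28167727e+00] [ 45.3   7.1  -9.4  -0.  -73.6  48. ]
```

{"api": "arm_command", "payload": {"targets": [[[0,0,0.06,0,-4,0.5,1],[0,0,0.12,0,-8,1,1],[0,0,0.14,0,-12,1.5,1],[0,0,0.14,0,-16,2,1],[0,0,0.14,0,-20,3,1],[0,0,0.14,0,-24,4,1],[0,0,0.14,0,-28,4,1],[0,0,0.14,0,-31,4,1]]]}}

```text
clock: 2.03
tool_pos: [0.5002, -0.0751, 0.2902]
orientation: [180.0, -0.1, 11.6]
force: [0.5, 0.2, -0.5]
opening: 0.0878
```

{"api": "arm_command", "payload": {"targets": [[[0,0,0,0,0,0,1],[0,0,0,0,0,0,1]]]}}

```text
clock: 2.2
tool_pos: [0.5001, -0.0743, 0.2891]
orientation: [-180.0, 0.0, 11.4]
force: [-0.5, 0.1, -0.2]
opening: 0.088
```

Run:
```python
from h import *
import pickle
o=ctrl.get_obs();c=cam("wrist");im=ctrl.snapshot("wrist");cv2.imwrite("pics/w2.png",im);pickle.dump((c,o),open("w2.p","wb"));print(o["clock"],o["tool_pos"],o["orientation"],o["joint_pos"].round(1))
a=cv2.imread("pics/w1.png");cv2.imwrite("pics/w12.png",cv2.resize(np.vstack([a[:],im[:]]),(798,1197))[:,:])
cv2.imwrite("pics/w12.png",np.vstack([a,im])[:, :])
```

```text
2.2 [ 0.50014515 -0.07434843  0.28914918] [-1.79987266e+02  5.05351972e-03  1.14448714e+01] [ 13.8   1.4 -10.5  -0.  -78.1  87.6]
```

View pics/w1.png

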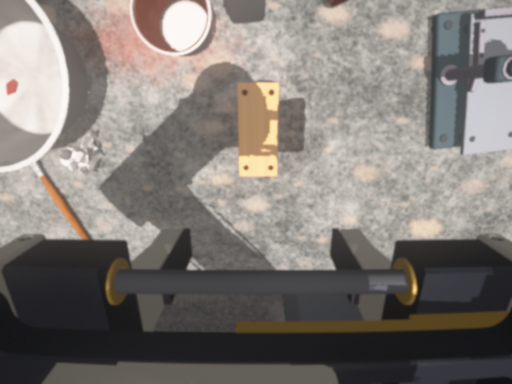

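View pics/w2.png

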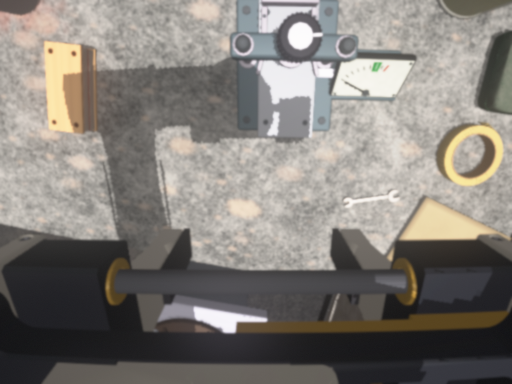

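w1: mould top corners at about (238,83), (279,83), (277,176), (239,176). w2: knob at (300,36), beam bolts at (243,44) and (347,46), bed front corners near (258,135) and (310,137), gauge at (373,75). I'll enlarge the press for precise picks.

Run:
```python
from h import *
import pickle
c,o=pickle.load(open("w1.p","rb"));im=cv2.imread("pics/w1.png")
h=cv2.cvtColor(im,cv2.COLOR_BGR2HSV);m=cv2.inRange(h,(8,70,60),(35,255,255));m[:60]=0;m[200:]=0;m[:,:200]=0;m[:,320:]=0
cn=max(cv2.findContours(m,0,1)[0],key=cv2.contourArea);b=cv2.boxPoints(cv2.minAreaRect(cn));print(b.round(1).tolist())
P=onz(c,b,.044);print(P.round(4).tolist(),P.mean(0).round(4),[np.linalg.norm(P[i]-P[i-1]).round(4) for i in range(4)])
for i in range(2):
    e=P[i+1]-P[i];print("edge yaw",np.degrees(np.arctan2(e[1],e[0])))
im=cv2.imread("pics/w2.png");cv2.imwrite("pics/w2c.png",cv2.resize(im[0:145,225:425],None,fx=4,fy=4,interpolation=cv2.INTER_CUBIC))
```

```text
[[237.0, 82.0], [279.0, 82.0], [279.0, 176.0], [237.0, 176.0]]
[[0.6065, 0.2713, 0.044], [0.6097, 0.2154, 0.044], [0.4803, 0.2056, 0.044], [0.4769, 0.2671, 0.044]] [0.5434 0.2399 0.044 ] [np.float64(0.1298), np.float64(0.056), np.float64(0.1297), np.float64(0.0616)]
edge yaw -86.75878069026706
edge yaw -175.66493225756074
```

View pics/w2c.png

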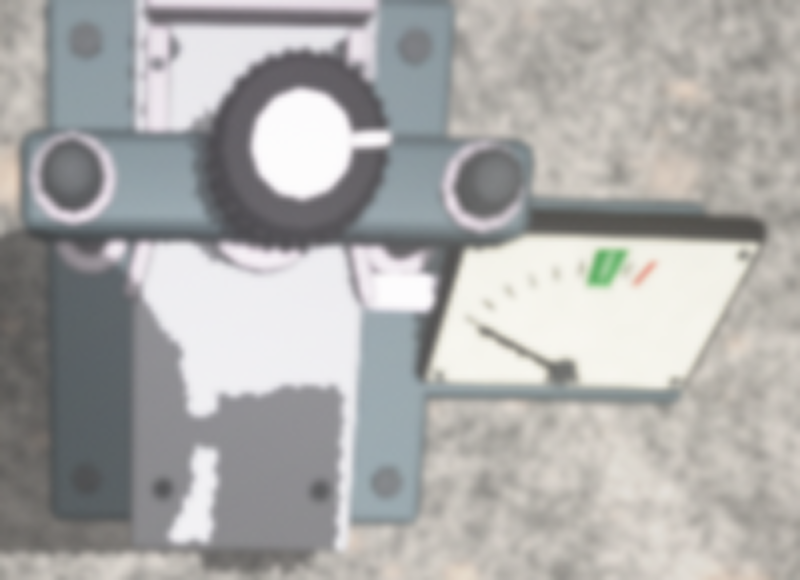

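The crop shows the knob top disc at (300.3,35.8) with its white pointer, column caps at (243,44.5) and (346,46.5), bed front corners at (258.3,137) and (312.5,137), and the needle at rest.

Run:
```python
from h import *
import pickle
c,o=pickle.load(open("w2.p","rb"));s=cam("scene")
yaw=lambda d:np.degrees(np.arctan2(d[1],d[0])).round(2)
q=lambda x,y:(x/4+225,y/4)
print("knob two-view",two(c,[q(301,143)],s,[(130+514/4,150+68/4)]))
for z in(.165,.17,.175,.18): print(z,onz(c,[q(301,143)],z).round(4))
C=onz(c,[q(72,178),q(484,186)],.136);print("cols",C.round(4),C.mean(0).round(4),np.linalg.norm(C[0]-C[1]),yaw(C[0]-C[1])-90)
B=onz(c,[q(133,548),q(350,548)],.044);print("bedfront",B.round(4),B.mean(0).round(4),np.linalg.norm(B[0]-B[1]),yaw(B[0]-B[1])-90)
F=onz(c,[q(55,518),q(417,521),q(50,2)],.015);print("base",F.round(4),np.linalg.norm(F[0]-F[1]),yaw(F[0]-F[1])-90,yaw(F[2]-F[0]))
L=onz(c,[q(133,548),q(133,320)],.044);print("bed left yaw",yaw(L[1]-L[0]))
for y in(9,10,11,12):
    u=np.array([np.cos(np.radians(y)),np.sin(np.radians(y)),0]);print(y,"seat from bedfront",(B.mean(0)+.115*u).round(4))
```

```text
knob two-view (array([ 0.6491655 , -0.08332544,  0.18437945]), np.float64(0.0009813188793252733))
0.165 [[ 0.6533 -0.0845  0.165 ]]
0.17 [[ 0.6522 -0.0841  0.17  ]]
0.175 [[ 0.6511 -0.0836  0.175 ]]
0.18 [[ 0.65   -0.0832  0.18  ]]
cols [[ 0.638  -0.026   0.136 ]
 [ 0.6597 -0.1403  0.136 ]] [ 0.6489 -0.0831  0.136 ] 0.11631929715037076 10.769999999999996
bedfront [[ 0.5283 -0.0646  0.044 ]
 [ 0.5451 -0.147   0.044 ]] [ 0.5367 -0.1058  0.044 ] 0.08404714498456961 11.530000000000001
base [[ 0.5303 -0.0314  0.015 ]
 [ 0.5589 -0.1772  0.015 ]
 [ 0.7143  0.0037  0.015 ]] 0.14849740680815793 11.069999999999993 10.82
bed left yaw 11.29
9 seat from bedfront [ 0.6503 -0.0878  0.044 ]
10 seat from bedfront [ 0.6499 -0.0858  0.044 ]
11 seat from bedfront [ 0.6496 -0.0838  0.044 ]
12 seat from bedfront [ 0.6492 -0.0819  0.044 ]
```

Checks agree: column spacing 116.3 mm, bed width 84.0 mm and mould 130 x 56 mm all match the given sizes. Press yaw is about 11.0°, with its axis at (0.649, -0.0835). The knob top is at 0.184. Now grasp the mould.

{"api": "arm_command", "payload": {"targets": [[[0,0,-0.06,0.5,4,0,1],[0,0,-0.12,1,8,-1,1],[0,0,-0.13,1.5,12,-2,1],[0,0,-0.13,2,15.8,-3,1],[0,0,-0.13,2.6,19.6,-4,1],[0,0,-0.13,3.2,23.4,-5,1],[0,0,-0.13,3.8,27.2,-6,1],[0,0,-0.13,4.3,30.4,-8,1]]]}}

```text
clock: 2.92
tool_pos: [0.5434, 0.2352, 0.2104]
orientation: [-179.9, -0.2, 4.3]
force: [1.6, 0.3, 0.5]
opening: 0.0875
```

{"api": "arm_command", "payload": {"targets": [[[0,0,0,0,1,-4,1],[0,0,0,0,1,-8,1],[0,0,0,0,1,-11,1],[0,0,0,0,1,-11,1]]]}}

```text
clock: 3.25
tool_pos: [0.5382, 0.2397, 0.0923]
orientation: [179.7, 0.6, 4.2]
force: [-0.8, -0.2, -1.1]
opening: 0.0879
```

Run:
```python
from h import *
o=ctrl.get_obs();print(o["tool_pos"],o["orientation"],o["force"])
cv2.imwrite("pics/w3.png",ctrl.snapshot("wrist"))
```

```text
[0.53816964 0.23969338 0.09233273] [179.6864968    0.57166432   4.20547648] [-0.81352333 -0.18690722 -1.05243073]
```

View pics/w3.png

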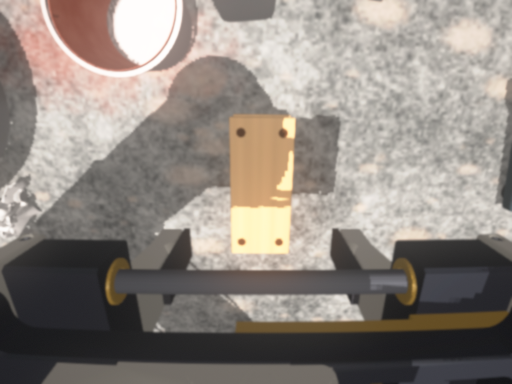

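The mould top is seen at (230,115), (295,115), (291,253), (232,253), roughly centred between the open fingers. I'll check that from this closer view.

Run:
```python
from h import *
c=cam("wrist");im=ctrl.snapshot("wrist");o=ctrl.get_obs();print(o["tool_pos"],o["orientation"])
h=cv2.cvtColor(im,cv2.COLOR_BGR2HSV);m=cv2.inRange(h,(8,70,60),(35,255,255));m[:95]=0;m[262:]=0;m[:,:215]=0;m[:,310:]=0
pts=[]
for r in(130,180,200,240):
    x=np.where(m[r]>0)[0];pts+=[(x[0]-.5,r),(x[-1]+.5,r)]
P=onz(c,pts,.044);
for i in range(0,8,2): print(pts[i],pts[i+1],P[i].round(4),P[i+1].round(4),np.linalg.norm(P[i]-P[i+1]).round(4),((P[i]+P[i+1])/2).round(4))
y=np.where(m[:,262]>0)[0];Q=onz(c,[(262,y[0]-.5),(262,y[-1]+.5)],.044);print(y[0],y[-1],Q.round(4),Q.mean(0),np.linalg.norm(Q[0]-Q[1]))
```

```text
[0.54251964 0.24102787 0.09914879] [1.79897928e+02 7.84916240e-02 4.22727866e+00]
(np.float64(229.5), 130) (np.float64(295.5), 130) [0.5978 0.2714 0.044 ] [0.602  0.2146 0.044 ] 0.0569 [0.5999 0.243  0.044 ]
(np.float64(230.5), 180) (np.float64(292.5), 180) [0.553  0.2687 0.044 ] [0.5571 0.2124 0.044 ] 0.0565 [0.5551 0.2405 0.044 ]
(np.float64(231.5), 200) (np.float64(290.5), 200) [0.5337 0.267  0.044 ] [0.5377 0.2121 0.044 ] 0.055 [0.5357 0.2396 0.044 ]
(np.float64(237.5), 240) (np.float64(283.5), 240) [0.4924 0.2595 0.044 ] [0.4956 0.2145 0.044 ] 0.0451 [0.494 0.237 0.044]
117 205 [[0.6111 0.2443 0.044 ]
 [0.5303 0.2382 0.044 ]] [0.57071863 0.2412807  0.044     ] 0.0810511645483472
```

{"api": "arm_command", "payload": {"targets": [[[0,0,0,0.2,-0.1,-3.5,1],[0,0,0,0.2,-0.1,-6.5,1],[0,0,0,0.2,-0.1,-8.5,1],[0,0,0,0.2,-0.1,-9.2,1],[0,0,0,0.2,-0.1,-9.2,1],[0,0,0,0.2,-0.1,-9.2,1]]]}}

```text
clock: 3.85
tool_pos: [0.5467, 0.2402, 0.0096]
orientation: [-179.9, -0.2, 4.1]
force: [-0.1, 0.1, -0.0]
opening: 0.0879
```

{"api": "arm_command", "payload": {"targets": [[[0,0,0,0,0,0,0.5],[0,0,0,0,0,0,0.5],[0,0,0,0,0,0,0.5],[0,0,0,0,0,0,0.5],[0,0,0,0,0,0,0.5],[0,0,0,0,0,0,0.5],[0,0,0,0,0,0,0.5],[0,0,0,0,0,0,0.5]]]}}

```text
clock: 4.52
tool_pos: [0.5453, 0.2388, 0.0072]
orientation: [180.0, 0.0, 4.1]
force: [-0.7, 0.3, 0.6]
opening: 0.0448
```

The opening went below 56 mm, so something is off. I'll look.

Run:
```python
from h import *
o=ctrl.get_obs();print(o["tool_pos"],o["force"],o["moment"],o["opening"])
a=ctrl.snapshot("wrist");b=ctrl.snapshot("scene")[160:260,100:260];b=cv2.resize(b,None,fx=3.2,fy=3.2,interpolation=cv2.INTER_CUBIC)[:,:512]
s=ctrl.snapshot("side")
cv2.imwrite("pics/x1.png",np.vstack([a[60:340],b[:300]]))
cv2.imwrite("pics/s_1.png",s)
```

```text
[0.54525437 0.23881218 0.00722219] [-0.68930853  0.3006845   0.55288172] [-0.01340652 -0.01709882 -0.05307442] 0.04476416389029787
```

View pics/x1.png

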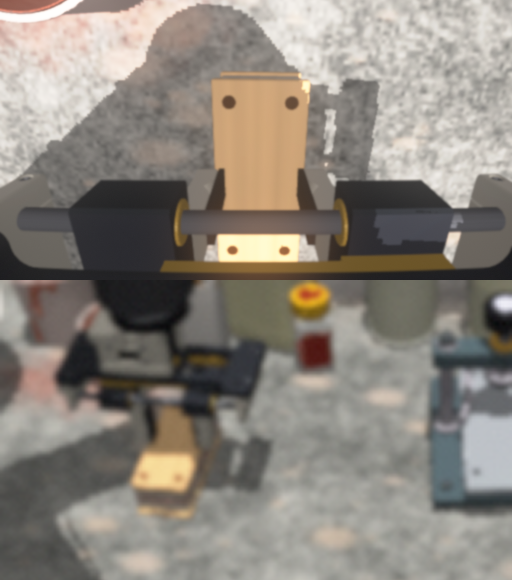

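The mould sits between the fingers, with the pads tucked in at its sides. I'll command a tighter closing to see whether it's actually gripped.

{"api": "arm_command", "payload": {"targets": [[[0,0,0,0,0,0,0.2],[0,0,0,0,0,0,0.2],[0,0,0,0,0,0,0.2],[0,0,0,0,0,0,0.2],[0,0,0,0,0,0,0.2]]]}}

```text
clock: 5.08
tool_pos: [0.5453, 0.2389, 0.0073]
orientation: [-180.0, -0.0, 4.1]
force: [-0.8, -0.1, -0.4]
opening: 0.0194
```

{"api": "arm_command", "payload": {"targets": [[[0,0,0,0,0,0.5,0.2],[0,0,0,0,0,1.5,0.2],[0,0,0,0,0,3,0.2],[0,0,0,0,0,3,0.2],[0,0,0,0,0,3,0.2]]]}}

```text
clock: 5.5
tool_pos: [0.5461, 0.2396, 0.0389]
orientation: [-179.9, -0.1, 4.1]
force: [-1.0, 0.2, -0.2]
opening: 0.0176
```

Run:
```python
from h import *
o=ctrl.get_obs();print(o["tool_pos"],o["force"],o["moment"],o["opening"],o["orientation"])
a=ctrl.snapshot("wrist");b=ctrl.snapshot("scene")[160:260,100:260];b=cv2.resize(b,None,fx=3.2,fy=3.2,interpolation=cv2.INTER_CUBIC)[:,:512]
cv2.imwrite("pics/x2.png",np.vstack([a[60:340],b[:300]]))
```

```text
[0.54611696 0.23956293 0.03891621] [-0.96796094  0.20659097 -0.20418538] [-0.01935367  0.01966668 -0.00418811] 0.017610059394969874 [-1.79903200e+02 -1.36171130e-01  4.08675847e+00]
```

View pics/x2.png

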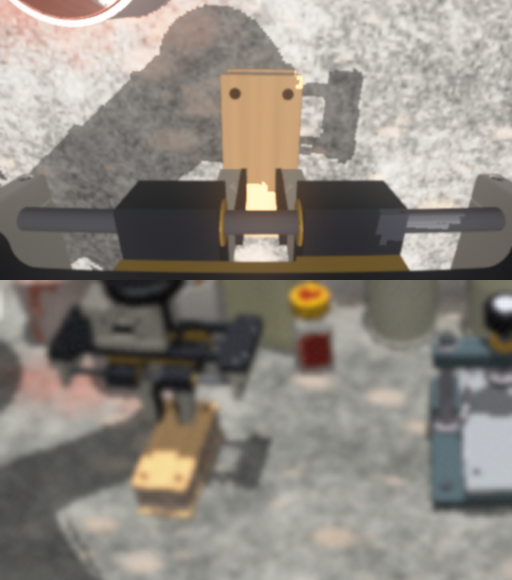

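Run:
```python
from h import *
import pickle
o=ctrl.get_obs();s=cam("scene");w=cam("wrist")
t=o["tool_pos"];print(t,"tip px scene",proj(s,[t,t+[0,.02,0],t-[0,.02,0]]).round(1).tolist(),"wrist",proj(w,[t,t+[0,.02,0],t-[0,.02,0]]).round(1).tolist())
print("far R corner",two(s,[(168.2,198.75)],w,[(302,133)]))
print("far L corner",two(s,[(153.75,197)],w,[(221,133)]))
w1,_=pickle.load(open("w1.p","rb"))
for a,b in zip([(153.75,197),(168.25,198.75),(158.25,225.75),(141.75,224.25)],[(238,83),(279,83),(277,176),(239,176)]): print(two(s,[a],w1,[b]))
b=cv2.imread("pics/x2.png")
side=ctrl.snapshot("side");S=cam("side");p=proj(S,[t])[0];print("side tip",p)
x,y=int(p[0]),int(p[1]);print(x,y)
A=cv2.resize(side[max(0,y-75):y+75,max(0,x-100):x+100],None,fx=4,fy=4,interpolation=cv2.INTER_CUBIC)
cv2.circle(A,(int((p[0]-max(0,x-100))*4),int((p[1]-max(0,y-75))*4)),5,(0,0,255),1)
cv2.imwrite("pics/side2.png",A)
```

```text
[0.54516937 0.23884531 0.0374922 ] tip px scene [[155.6, 211.1], [149.9, 210.3], [161.4, 211.8]] wrist [[260.9, 218.0], [234.3, 216.3], [287.4, 219.7]]
far R corner (array([0.6098678 , 0.21597439, 0.0386319 ]), np.float64(0.0010850906540526306))
far L corner (array([0.60697867, 0.26878042, 0.04078185]), np.float64(0.002824472478567658))
(array([0.606182  , 0.26866466, 0.04117952]), np.float64(0.0032933654770074283))
(array([0.60851904, 0.21538222, 0.03984897]), np.float64(0.0007090897893441602))
(array([0.47972983, 0.20740141, 0.0406885 ]), np.float64(0.0019471234844870766))
(array([0.47683872, 0.26258017, 0.04035581]), np.float64(0.0038935968405616524))
side tip [207.97981261 252.06079695]
207 252
```

View pics/side2.png

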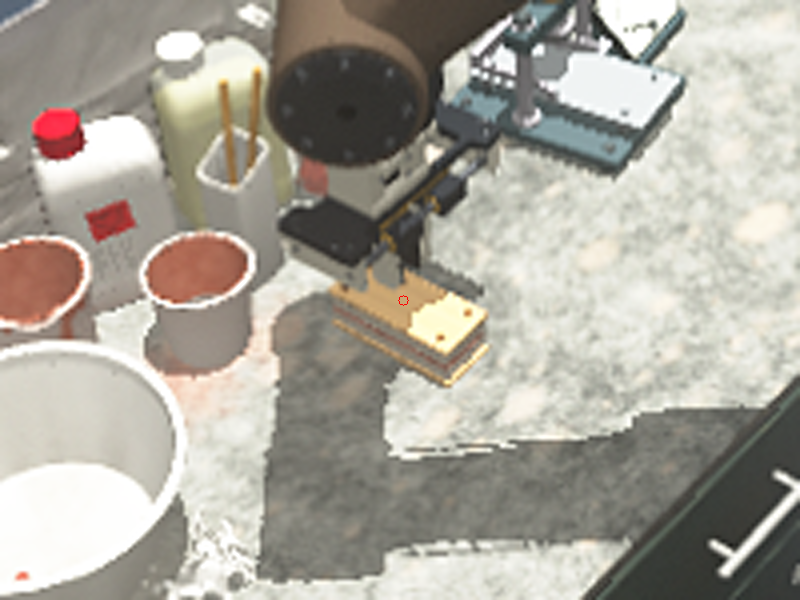

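The finger bottoms appear about 9 px above the predicted TCP in the scene view. In the wrist view the jaw gap implies a depth of about 0.17 m, not the expected 0.21. So the real tips look about 40 mm higher than the stated TCP, and the jaws shut above the mould. I'll check that numerically, and where the gripper body sits.

Run:
```python
from h import *
s=cam("scene");w=cam("wrist");o=ctrl.get_obs();t=o["tool_pos"];print(t,o["opening"])
Rt=R.from_euler('xyz',o['orientation'],degrees=True).as_matrix()
for h in(0,.02,.04,.05): print("h",h,"tip inner edges wrist",proj(w,[t+Rt@[.0095,y,-h] for y in(-.0297,-.0088,.0088,.0297)]).round(0).tolist(),"scene",proj(s,[t+Rt@[-.0095,y,-h] for y in(-.02,.02)]).round(1).tolist())
for h in(.066,.106): print("body",h,"scene",proj(s,[t+Rt@[-.039,y,-h] for y in(-.0965,0,.0965)]).round(1).tolist())
im=ctrl.snapshot("wrist");sc=ctrl.snapshot("scene")
A=cv2.resize(im[150:300,160:360],None,fx=4,fy=4,interpolation=cv2.INTER_CUBIC)
B=cv2.resize(sc[165:240,110:210],None,fx=8,fy=8,interpolation=cv2.INTER_CUBIC)
cv2.imwrite("pics/tipA.png",np.hstack([cv2.resize(A,(400,300)),cv2.resize(B,(400,300))]))
g=cv2.cvtColor(sc,cv2.COLOR_BGR2GRAY)
for x in(146,150,154,158,162): print("scene col",x,g[180:222:2,x].tolist())
```

```text
[0.54499344 0.23871166 0.03714616] 0.01759566006276254
h 0 tip inner edges wrist [[221.0, 206.0], [249.0, 206.0], [273.0, 206.0], [301.0, 206.0]] scene [[149.0, 212.7], [160.8, 213.7]]
h 0.02 tip inner edges wrist [[217.0, 217.0], [248.0, 217.0], [274.0, 217.0], [305.0, 217.0]] scene [[148.0, 208.3], [159.9, 209.2]]
h 0.04 tip inner edges wrist [[212.0, 230.0], [246.0, 230.0], [276.0, 230.0], [310.0, 230.0]] scene [[147.0, 203.8], [159.1, 204.7]]
h 0.05 tip inner edges wrist [[209.0, 238.0], [246.0, 238.0], [276.0, 238.0], [313.0, 238.0]] scene [[146.5, 201.5], [158.6, 202.4]]
body 0.066 scene [[119.3, 202.3], [149.1, 204.6], [179.5, 206.8]]
body 0.106 scene [[116.6, 192.7], [147.0, 194.9], [178.1, 197.1]]
scene col 146 [109, 72, 45, 57, 70, 78, 82, 84, 88, 97, 99, 96, 87, 86, 102, 113, 120, 155, 212, 221, 206]
scene col 150 [103, 69, 39, 71, 70, 65, 30, 41, 72, 48, 38, 51, 86, 119, 124, 122, 136, 205, 220, 220, 220]
scene col 154 [32, 34, 32, 50, 49, 47, 28, 44, 89, 83, 87, 106, 115, 120, 122, 123, 136, 193, 215, 219, 207]
scene col 158 [34, 45, 34, 54, 52, 49, 32, 38, 87, 95, 95, 96, 99, 118, 122, 121, 122, 134, 202, 218, 208]
scene col 162 [40, 47, 30, 31, 51, 104, 110, 153, 151, 119, 103, 114, 120, 123, 121, 118, 105, 94, 91, 82, 88]
```

View pics/tipA.png

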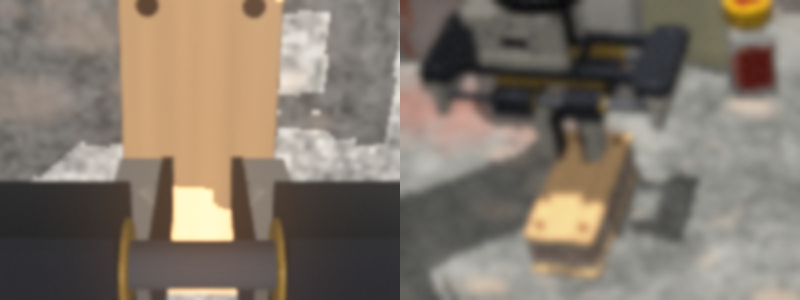

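This confirms it. Both views fit finger tips and gripper body sitting about 39 mm above the reported TCP (wrist predicts 246/276 at row 230, observed 246/276 at 228.5). I'll use tip z = tool z + 0.039 from here. Open above the mould, then go down to about tool z -0.031.

{"api": "arm_command", "payload": {"targets": [[[0,0,0,0,0.1,0.5,1],[0,0,0,0,0.1,0.5,1],[0,0,0,0,0.1,0.5,1],[0,0,0,0,0.1,0.5,1],[0,0,0,0,0.1,0.5,1],[0,0,0,0,0.1,0.5,1],[0,0,0,0,0.1,0.5,1],[0,0,0,0,0.1,0.5,1]]]}}

```text
clock: 6.42
tool_pos: [0.5452, 0.2398, 0.0422]
orientation: [180.0, 0.0, 4.1]
force: [0.3, 0.4, -0.8]
opening: 0.0653
```

{"api": "arm_command", "payload": {"targets": [[[0,0,0,0,0,0,1],[0,0,0,0,0,0,1],[0,0,0,0,0,0,1],[0,0,0,0,0,-2,1],[0,0,0,0,0,-3,1],[0,0,0,0,0,-3,1]]]}}

```text
clock: 6.92
tool_pos: [0.5436, 0.2386, 0.0098]
orientation: [179.9, 0.2, 4.0]
force: [-1.0, -0.8, -0.8]
opening: 0.0876
```

{"api": "arm_command", "payload": {"targets": [[[0,0,0,0,0,-1,1],[0,0,0,0,0,-2,1],[0,0,0,0,0,-3,1],[0,0,0,0,0,-3.8,1],[0,0,0,0,0,-4.1,1],[0,0,0,0,0,-4.1,1]]]}}

```text
clock: 7.42
tool_pos: [0.5447, 0.2393, -0.0299]
orientation: [179.9, 0.1, 4.1]
force: [0.3, -0.8, -0.3]
opening: 0.0875
```

{"api": "arm_command", "payload": {"targets": [[[0,0,0,0,0,0,0.4],[0,0,0,0,0,0,0.4],[0,0,0,0,0,0,0.4],[0,0,0,0,0,0,0.4],[0,0,0,0,0,0,0.4],[0,0,0,0,0,0,0.4],[0,0,0,0,0,0,0.4],[0,0,0,0,0,0,0.4]]]}}

```text
clock: 8.08
tool_pos: [0.5454, 0.2399, -0.0284]
orientation: [-180.0, -0.0, 4.1]
force: [-0.9, -0.3, 3.4]
opening: 0.0553
```

Gripped at 55.3 mm. Lift and carry to the front of the press, with the nose short of the pad and rails.

{"api": "arm_command", "payload": {"targets": [[[0,0,0,0,0,0.5,0.4],[0,0,0,0,0,1.5,0.4],[0,0,0,0,0,3.5,0.4],[0,0,0,0,0,6,0.4],[0,0,0,0,0,8.5,0.4],[0,0,0,0,0,9.5,0.4],[0,0,0,0,0,10,0.4],[0,0,0,0,0,10,0.4]]]}}

```text
clock: 8.75
tool_pos: [0.5453, 0.2401, 0.072]
orientation: [-179.9, -0.1, 4.1]
force: [-0.4, 0.1, -5.0]
opening: 0.0558
```

{"api": "arm_command", "payload": {"targets": [[[0,0,0.01,0,-1,0,0.4],[0,0,0.03,0.1,-3,0,0.4],[0,0,0.05,0.2,-6,0,0.4],[0,0,0.07,0.3,-9,0,0.4],[0,0,0.09,0.5,-12,0,0.4],[0,0,0.1,0.7,-15,0,0.4],[0,0,0.11,0.9,-18,0,0.4],[0,0,0.12,1,-21,0,0.4]]]}}

```text
clock: 9.42
tool_pos: [0.5537, 0.0277, 0.0694]
orientation: [180.0, 0.2, 11.0]
force: [1.2, -0.2, -4.6]
opening: 0.0557
```

{"api": "arm_command", "payload": {"targets": [[[0,0,0,0,-3,0,0.4],[0,0,0,0.1,-6,0,0.4],[0,0,0,0.2,-9,0,0.4],[0,0,0,0.3,-11.5,0,0.4],[0,0,0,0.36,-12.8,0,0.4],[0,0,0,0.36,-13.1,0,0.4],[0,0,0,0.36,-13.1,0,0.4]]]}}

```text
clock: 10.0
tool_pos: [0.5577, -0.1022, 0.0698]
orientation: [-180.0, 0.1, 10.8]
force: [-0.5, -0.5, -5.3]
opening: 0.0557
```

Run:
```python
from h import *
import pickle
o=ctrl.get_obs();c=cam("wrist");im=ctrl.snapshot("wrist");cv2.imwrite("pics/w5.png",im);pickle.dump((c,o),open("w5.p","wb"))
print(o["clock"],o["tool_pos"],o["orientation"],o["force"],o["moment"],o["opening"])
h=cv2.cvtColor(im,cv2.COLOR_BGR2HSV);m=cv2.inRange(h,(8,70,60),(35,255,255));m[230:]=0
cn=max(cv2.findContours(m,0,1)[0],key=cv2.contourArea);print(cv2.boundingRect(cn),cv2.approxPolyDP(cn,3,True).reshape(-1,2).tolist())
z=o["tool_pos"][2]+.0284+.044
print(onz(c,cv2.approxPolyDP(cn,3,True).reshape(-1,2),z).round(4).tolist())
```

```text
10.0 [ 0.55767375 -0.10218575  0.0698284 ] [-1.79978081e+02  1.42869881e-01  1.08430047e+01] [-0.5368992  -0.52509157 -5.28718067] [ 0.02147771 -0.02985874 -0.0244031 ] 0.05568930264072008
(200, 148, 125, 82) [[200, 151], [204, 229], [318, 229], [323, 151]]
[[0.615, -0.0639, 0.1422], [0.5779, -0.0704, 0.1422], [0.5882, -0.1241, 0.1422], [0.6252, -0.1169, 0.1422]]
```

The mould hangs level with its nose at press x -30 mm, lateral about -1 mm, yaw 10.9°. I'll correct 1 mm sideways and lower it to just above the bed.

{"api": "arm_command", "payload": {"targets": [[[0,0,0,0,0.1,-1,0.4],[0,0,0,0,0.1,-2.5,0.4],[0,0,0,0,0.1,-4,0.4],[0,0,0,0,0.1,-4.8,0.4],[0,0,0,0,0.1,-5.1,0.4],[0,0,0,0,0.1,-5.1,0.4],[0,0,0,0,0.1,-5.1,0.4]]]}}

```text
clock: 10.63
tool_pos: [0.5593, -0.0997, 0.0205]
orientation: [180.0, -0.0, 11.0]
force: [-0.1, 0.2, -4.0]
opening: 0.0557
```

{"api": "arm_command", "payload": {"targets": [[[0,0,0,0,0,-0.1,0.4],[0,0,0,0,0,-0.15,0.4],[0,0,0,0,0,-0.15,0.4]]]}}

```text
clock: 10.88
tool_pos: [0.5592, -0.1001, 0.0193]
orientation: [180.0, -0.1, 11.0]
force: [-0.6, 0.1, -5.4]
opening: 0.0559
```

{"api": "arm_command", "payload": {"targets": [[[0,0,0,0,0,-0.1,0.4],[0,0,0,0,0,-0.2,0.4],[0,0,0,0,0,-0.2,0.4]]]}}

```text
clock: 11.13
tool_pos: [0.5588, -0.1002, 0.0167]
orientation: [-180.0, -0.0, 10.9]
force: [0.1, 0.0, -4.0]
opening: 0.0558
```

{"api": "arm_command", "payload": {"targets": [[[0,0,0,0,0,-0.1,0.4],[0,0,0,0,0,-0.1,0.4],[0,0,0,0,0,-0.1,0.4]]]}}

```text
clock: 11.38
tool_pos: [0.5588, -0.1002, 0.0157]
orientation: [180.0, 0.0, 11.0]
force: [0.4, -0.1, -5.3]
opening: 0.056
```

{"api": "arm_command", "payload": {"targets": [[[0,0,0,0,0,-0.1,0.4],[0,0,0,0,0,-0.1,0.4],[0,0,0,0,0,-0.1,0.4]]]}}

```text
clock: 11.63
tool_pos: [0.559, -0.1002, 0.0153]
orientation: [180.0, -0.0, 11.0]
force: [-3.3, 0.6, 2.6]
opening: 0.0556
```

{"api": "arm_command", "payload": {"targets": [[[0,0,0,0,0,-0.05,0.4],[0,0,0,0,0,-0.05,0.4],[0,0,0,0,0,-0.05,0.4]]]}}

```text
clock: 11.88
tool_pos: [0.559, -0.1002, 0.0148]
orientation: [180.0, -0.0, 11.0]
force: [-3.9, 1.0, 5.8]
opening: 0.0559
```

Contact with the bed at tool z of about 0.0153. I'll ease up 0.5 mm and slide 27 mm gently along the press axis while still holding.

{"api": "arm_command", "payload": {"targets": [[[0,0,0,0,0,0.08,0.4],[0,0,0,0.3,0.06,0.08,0.4],[0,0,0,0.7,0.14,0.08,0.4],[0,0,0,1.1,0.21,0.08,0.4],[0,0,0,1.5,0.29,0.08,0.4],[0,0,0,1.9,0.37,0.08,0.4],[0,0,0,2.3,0.45,0.08,0.4],[0,0,0,2.65,0.51,0.08,0.4]]]}}

```text
clock: 12.55
tool_pos: [0.5841, -0.0956, 0.0149]
orientation: [180.0, 0.1, 10.9]
force: [-6.6, -1.6, 4.9]
opening: 0.0556
```

{"api": "arm_command", "payload": {"targets": [[[0,0,0,0,0,0,0.4],[0,0,0,0,0,0,0.4]]]}}

```text
clock: 12.72
tool_pos: [0.585, -0.0954, 0.0151]
orientation: [180.0, 0.0, 11.0]
force: [-3.8, -1.3, 4.1]
opening: 0.0557
```

Run:
```python
from h import *
import pickle
o=ctrl.get_obs();c=cam("wrist");im=ctrl.snapshot("wrist");cv2.imwrite("pics/w6.png",im);pickle.dump((c,o),open("w6.p","wb"))
print(o["clock"],o["tool_pos"],o["orientation"],o["force"],o["moment"])
```

```text
12.7167 [ 0.58498141 -0.09544359  0.01509731] [1.79984587e+02 4.99153231e-02 1.09503055e+01] [-3.77941592 -1.25974546  4.06090575] [-0.53962236  1.4550891   0.05902765]
```

Now release (partial opening), lift, and check that the mould stayed put.

{"api": "arm_command", "payload": {"targets": [[[0,0,0,0,0,0,0.76],[0,0,0,0,0,0,0.76],[0,0,0,0,0,0,0.76],[0,0,0,0,0,0,0.76],[0,0,0,0,0,1,0.76],[0,0,0,0,0,3,0.76],[0,0,0,0,0,5.5,0.76],[0,0,0,0,0,6,0.76]]]}}

```text
clock: 13.43
tool_pos: [0.5881, -0.0951, 0.0797]
orientation: [179.9, -0.3, 11.0]
force: [1.3, -0.7, 0.5]
opening: 0.0665
```

{"api": "arm_command", "payload": {"targets": [[[0,0,0,-1.5,-0.3,0,0.1],[0,0,0,-4,-0.8,0,0.1],[0,0,0,-6.5,-1.25,0,0.1],[0,0,0,-8.5,-1.65,0,0.1],[0,0,0,-8.9,-1.73,0,0.1],[0,0,0,-8.9,-1.73,0,0],[0,0,0,-8.9,-1.73,0,0],[0,0,0,-8.9,-1.73,0,0]]]}}

```text
clock: 14.1
tool_pos: [0.4976, -0.1122, 0.0755]
orientation: [180.0, -0.1, 11.0]
force: [-0.3, -1.0, -0.0]
opening: 0.0189
```

Run:
```python
from h import *
import pickle
o=ctrl.get_obs();c=cam("wrist");im=ctrl.snapshot("wrist");cv2.imwrite("pics/w7.png",im);pickle.dump((c,o),open("w7.p","wb"))
print(o["clock"],o["tool_pos"],o["orientation"],o["force"],o["opening"])
h=cv2.cvtColor(im,cv2.COLOR_BGR2HSV);m=cv2.inRange(h,(8,70,60),(35,255,255));m[260:]=0
cn=max(cv2.findContours(m,0,1)[0],key=cv2.contourArea);p=cv2.approxPolyDP(cn,3,True).reshape(-1,2);print(p.tolist())
P=onz(c,p,.088);d=P[:,:2]-[.6492,-.0835];a=np.radians(11);print(np.c_[d@[np.cos(a),np.sin(a)],d@[-np.sin(a),np.cos(a)]].round(4).tolist())
```

```text
14.1 [ 0.49764031 -0.1121571   0.07554037] [ 1.79984836e+02 -7.19821135e-02  1.09755659e+01] [-0.30494953 -1.0049536  -0.019965  ] 0.018905538675859642
[[213, 0], [219, 192], [298, 194], [311, 0], [279, 0], [262, 7], [243, 0]]
[[-0.0143, 0.0281], [-0.1296, 0.0294], [-0.1311, -0.0245], [-0.0143, -0.0278], [-0.0145, -0.0096], [-0.0181, 0.0001], [-0.0144, 0.011]]
```

The mould lies on the bed with its rear face at press x ≈ -131 mm, lateral within 2.5 mm and about 1° of yaw. I'll lower the closed fingers behind it and push gently.

{"api": "arm_command", "payload": {"targets": [[[0,0,0,0,0,-2,0],[0,0,0,0,0,-4,0],[0,0,0,0,0,-5.8,0],[0,0,0,0,0,-6.3,0],[0,0,0,0,0,-6.3,0],[0,0,0,0,0,-6.3,0]]]}}

```text
clock: 14.65
tool_pos: [0.4969, -0.1123, 0.0122]
orientation: [180.0, 0.0, 11.0]
force: [-0.6, 0.8, 0.8]
opening: 0.0005
```

{"api": "arm_command", "payload": {"targets": [[[0,0,0,0.4,0.1,0,0],[0,0,0,0.8,0.18,0,0],[0,0,0,1.1,0.24,0,0],[0,0,0,1.4,0.3,0,0],[0,0,0,1.7,0.36,0,0],[0,0,0,2.0,0.42,0,0],[0,0,0,2.3,0.48,0,0],[0,0,0,2.3,0.48,0,0]]]}}

```text
clock: 15.32
tool_pos: [0.5178, -0.108, 0.0122]
orientation: [-180.0, 0.2, 10.9]
force: [-6.2, -1.2, 4.8]
opening: 0.0003
```

{"api": "arm_command", "payload": {"targets": [[[0,0,0,0,0,0,0],[0,0,0,0,0,0,0]]]}}

```text
clock: 15.48
tool_pos: [0.5178, -0.108, 0.0122]
orientation: [-180.0, 0.1, 10.9]
force: [-5.4, -1.6, 4.7]
opening: 0.0004
```

```bash
cat > mp.py <<'E'
from h import *
def mould(z=.088,tag="w"):
    o=ctrl.get_obs();c=cam("wrist");im=ctrl.snapshot("wrist");cv2.imwrite(f"pics/{tag}.png",im)
    print(o["clock"],o["tool_pos"].round(4),o["force"].round(1),o["moment"].round(2),o["opening"].round(4))
    h=cv2.cvtColor(im,cv2.COLOR_BGR2HSV);m=cv2.inRange(h,(8,70,60),(35,255,255));m[260:]=0
    cn=max(cv2.findContours(m,0,1)[0],key=cv2.contourArea);p=cv2.approxPolyDP(cn,4,True).reshape(-1,2);print(p.tolist())
    P=onz(c,p,z);d=P[:,:2]-[.6492,-.0835];a=np.radians(11);print((1000*np.c_[d@[np.cos(a),np.sin(a)],d@[-np.sin(a),np.cos(a)]]).round(1).tolist())
    t=o["tool_pos"][:2]-[.6492,-.0835];print("tool press",(t@[np.cos(a),np.sin(a)]).round(4),(t@[-np.sin(a),np.cos(a)]).round(4))
    return im
E
python3 -c "
from mp import *
mould(tag='w8')"
```

```text
Traceback (most recent call last):
  File "mp.py", line 4, in mould
    print(o["clock"],o["tool_pos"].round(4),o["force"].round(1),o["moment"].round(2),o["opening"].round(4))
                                                                                     ^^^^^^^^^^^^^^^^^^
AttributeError: 'float' object has no attribute 'round'
```

```bash
sed -i 's/,o\["opening"\].round(4))/,round(o["opening"],4))/' mp.py; python3 -c "
from mp import *
im=mould(tag='w8')
s=ctrl.snapshot('scene');print(proj(cam('scene'),[[.65,-.0835,.06]]))
cv2.imwrite('pics/v12.png',np.hstack([im[0:300,130:400],cv2.resize(s[160:245,215:320],None,fx=3.5,fy=3.5,interpolation=cv2.INTER_CUBIC)[:300].copy() if 0 else cv2.resize(s[160:245,215:320],(370,300),interpolation=cv2.INTER_CUBIC)]))"
```

```text
15.5333 [ 0.5178 -0.108   0.0122] [-5.5 -1.6  3.7] [-0.65  1.89  0.01] 0.0003
[[186, 0], [203, 240], [247, 241], [249, 259], [272, 259], [274, 241], [317, 241], [334, 0], [298, 0], [283, 11], [264, 15], [238, 10], [229, 0]]
[[-12.5, 28.8], [-111.8, 28.5], [-112.3, 7.7], [-122.1, 6.9], [-122.1, -4.3], [-112.3, -5.1], [-112.4, -25.5], [-12.6, -26.3], [-12.8, -12.8], [-16.5, -7.3], [-17.9, -0.2], [-16.2, 9.5], [-12.8, 12.8]]
tool press -0.1336 0.001
[[256.95170993 196.49871687]]
```

The mould is square to the press (lateral +1.3 mm, yaw about 0), and the drag is about 5.5 N with some vertical friction. I'll ease up half a millimetre and keep pushing slowly.

{"api": "arm_command", "payload": {"targets": [[[0,0,0,0.2,0.03,0.05,0],[0,0,0,0.4,0.07,0.1,0],[0,0,0,0.6,0.11,0.1,0],[0,0,0,0.8,0.15,0.1,0],[0,0,0,1.0,0.19,0.1,0],[0,0,0,1.2,0.23,0.1,0],[0,0,0,1.4,0.27,0.1,0],[0,0,0,1.6,0.31,0.1,0]]]}}

```text
clock: 16.3
tool_pos: [0.5357, -0.1043, 0.013]
orientation: [-180.0, -0.0, 11.0]
force: [-2.7, -0.5, -0.9]
opening: 0.0003
```

```bash
python3 -c "
from mp import *
mould(tag='w9')"
```

```text
16.3 [ 0.5357 -0.1043  0.013 ] [-2.7 -0.5 -0.9] [-0.2  0.9 -0. ] 0.0003
[[190, 41], [203, 241], [247, 241], [249, 259], [273, 259], [275, 241], [316, 241], [330, 41], [309, 40], [284, 64], [264, 69], [241, 65], [215, 40]]
[[-8.6, 28.7], [-94.8, 28.9], [-94.8, 7.9], [-104.6, 7.1], [-104.6, -4.6], [-94.8, -5.4], [-94.8, -25.0], [-8.6, -25.6], [-8.3, -17.4], [-17.1, -7.9], [-19.0, 0.0], [-17.5, 9.1], [-8.3, 19.0]]
tool press -0.1154 0.0012
```

{"api": "arm_command", "payload": {"targets": [[[0,0,0,0.25,0.05,0,0],[0,0,0,0.5,0.1,0,0],[0,0,0,0.75,0.15,0,0],[0,0,0,1.0,0.19,0,0],[0,0,0,1.25,0.24,0,0],[0,0,0,1.5,0.29,0,0],[0,0,0,1.75,0.34,0,0],[0,0,0,2.0,0.39,0,0]]]}}

```text
clock: 17.02
tool_pos: [0.5556, -0.1005, 0.013]
orientation: [180.0, -0.0, 11.0]
force: [-2.1, -0.7, -1.1]
opening: 0.0001
```

{"api": "arm_command", "payload": {"targets": [[[0,0,0,0.2,0.04,0,0],[0,0,0,0.4,0.08,0,0],[0,0,0,0.6,0.12,0,0],[0,0,0,0.8,0.16,0,0],[0,0,0,1.0,0.2,0,0],[0,0,0,1.1,0.22,0,0]]]}}

```text
clock: 17.52
tool_pos: [0.5668, -0.0983, 0.013]
orientation: [180.0, -0.0, 11.0]
force: [-3.4, -0.3, 0.0]
opening: 0.0003
```

```bash
python3 -c "
from mp import *
mould(tag='w10')"
```

```text
17.5167 [ 0.5668 -0.0983  0.013 ] [-3.4 -0.3  0. ] [-0.29  1.18 -0.02] 0.0003Traceback (most recent call last):
  File "<string>", line 3, in <module>
    mould(tag='w10')
    ~~~~~^^^^^^^^^^^
  File "mp.py", line 6, in mould
    cn=max(cv2.findContours(m,0,1)[0],key=cv2.contourArea);p=cv2.approxPolyDP(cn,4,True).reshape(-1,2);print(p.tolist())
ValueError: max() iterable argument is empty
```

About 9 mm should remain. Creep in with 1 mm steps.

{"api": "arm_command", "payload": {"targets": [[[0,0,0,0.1,0.02,0,0],[0,0,0,0.2,0.04,0,0],[0,0,0,0.3,0.06,0,0],[0,0,0,0.4,0.08,0,0],[0,0,0,0.5,0.1,0,0]]]}}

```text
clock: 17.98
tool_pos: [0.5714, -0.0973, 0.0131]
orientation: [-180.0, -0.0, 11.0]
force: [-2.5, -0.6, -0.4]
opening: 0.0005
```

{"api": "arm_command", "payload": {"targets": [[[0,0,0,0.05,0.01,0,0],[0,0,0,0.1,0.02,0,0],[0,0,0,0.15,0.03,0,0],[0,0,0,0.2,0.04,0,0]]]}}

```text
clock: 18.32
tool_pos: [0.5733, -0.097, 0.0131]
orientation: [180.0, 0.0, 11.0]
force: [-2.9, -0.8, 0.8]
opening: 0.0005
```

{"api": "arm_command", "payload": {"targets": [[[0,0,0,0.05,0.01,0,0],[0,0,0,0.1,0.02,0,0],[0,0,0,0.1,0.02,0,0]]]}}

```text
clock: 18.57
tool_pos: [0.5745, -0.0967, 0.0131]
orientation: [180.0, -0.0, 11.0]
force: [-2.0, -0.8, 0.0]
opening: 0.0007
```

{"api": "arm_command", "payload": {"targets": [[[0,0,0,0.05,0.01,0,0],[0,0,0,0.1,0.02,0,0],[0,0,0,0.1,0.02,0,0]]]}}

```text
clock: 18.82
tool_pos: [0.5746, -0.0967, 0.0129]
orientation: [-180.0, 0.1, 10.9]
force: [-5.5, -0.8, 2.5]
opening: 0.001
```

Motion stopped at tool press x ≈ -75.7 mm (rear face about -66, expected -65) and the force is rising. One more half-millimetre to confirm.

{"api": "arm_command", "payload": {"targets": [[[0,0,0,0.05,0.01,0,0],[0,0,0,0.05,0.01,0,0],[0,0,0,0.05,0.01,0,0]]]}}

```text
clock: 19.07
tool_pos: [0.5745, -0.0967, 0.0129]
orientation: [-180.0, 0.1, 10.9]
force: [-7.0, -1.5, 2.1]
opening: 0.0002
```

{"api": "arm_command", "payload": {"targets": [[[0,0,0,0.05,0.01,0,0],[0,0,0,0.05,0.01,0,0],[0,0,0,0.05,0.01,0,0]]]}}

```text
clock: 19.32
tool_pos: [0.5744, -0.0967, 0.0127]
orientation: [-180.0, 0.2, 10.9]
force: [-8.9, -1.5, 2.8]
opening: 0.0007
```

Home against the stop, with only about 9 N of steady push. Back off, rise, and check the seating from above.

{"api": "arm_command", "payload": {"targets": [[[0,0,0,-0.5,-0.1,0,0],[0,0,0,-1.5,-0.3,0,0],[0,0,0,-2.5,-0.5,0,0],[0,0,0,-3,-0.6,2,0.3],[0,0,0,-3,-0.6,5.5,0.6],[0,0,0,-3,-0.6,9,1],[0,0,0,-3,-0.6,12.5,1],[0,0,0,-3,-0.6,16,1]]]}}

```text
clock: 19.98
tool_pos: [0.5458, -0.1024, 0.1752]
orientation: [180.0, -0.1, 11.0]
force: [0.8, -0.1, -0.3]
opening: 0.0277
```

{"api": "arm_command", "payload": {"targets": [[[0,0,0,0,0,0.5,1],[0,0,0,0,0,0.5,1],[0,0,0,0,0,0.5,1]]]}}

```text
clock: 20.23
tool_pos: [0.5461, -0.1022, 0.1784]
orientation: [-180.0, -0.1, 11.0]
force: [-0.2, 0.1, -1.3]
opening: 0.0485
```

Run:
```python
from h import *
import pickle
o=ctrl.get_obs();c=cam("wrist");im=ctrl.snapshot("wrist");cv2.imwrite("pics/w11.png",im);pickle.dump((c,o),open("w11.p","wb"))
print(o["clock"],o["tool_pos"],o["orientation"],o["joint_pos"].round(1))
a=np.radians(11)
def P(x,y,z): return [.6492+x*np.cos(a)-y*np.sin(a),-.0835+x*np.sin(a)+y*np.cos(a),z]
print("rear top corners pred",proj(c,[P(-.065,.028,.088),P(-.065,-.028,.088)]).round(1).tolist(),"knob",proj(c,[P(0,0,.184)]).round(1))
h=cv2.cvtColor(im,cv2.COLOR_BGR2HSV)
for f in(-.02,0,.02):
    # wood extent along mould x at lateral f
    xs=np.arange(-.09,-.02,.001);uv=proj(c,[P(x,f,.088) for x in xs]).round().astype(int)
    print(f,[(int(x*1000),h[v,u].tolist()) for x,(u,v) in zip(xs,uv)][15:40:2])
# knob white disc
m=cv2.inRange(h,(0,0,200),(180,50,255));u,v=proj(c,[P(0,0,.184)])[0];
k=np.zeros_like(m);cv2.circle(k,(int(u),int(v)),12,255,-1);M=cv2.moments(m&k,True);print("disc",M["m10"]/max(M["m00"],1),M["m01"]/max(M["m00"],1),M["m00"])
cv2.imwrite("pics/v12.png",cv2.resize(im[0:230,150:460],None,fx=2.5,fy=2.5,interpolation=cv2.INTER_CUBIC))
```

```text
20.2333 [ 0.54614691 -0.10218208  0.17843568] [-1.79979866e+02 -1.16926988e-01  1.09500566e+01] [  9.6   9.7 -15.6  -0.  -64.6  91.4]
rear top corners pred [[234.5, 146.4], [289.7, 146.3]] knob [[262.9  66.6]]
-0.02 [(-74, [135, 4, 143]), (-72, [150, 4, 142]), (-70, [150, 4, 143]), (-68, [160, 5, 144]), (-66, [0, 4, 142]), (-64, [14, 58, 155]), (-62, [15, 96, 181]), (-60, [15, 98, 184]), (-58, [15, 97, 184]), (-56, [15, 98, 182]), (-54, [15, 99, 163]), (-52, [14, 98, 141]), (-50, [14, 96, 149])]
0 [(-74, [150, 5, 142]), (-72, [150, 4, 142]), (-70, [150, 4, 142]), (-68, [150, 4, 142]), (-66, [170, 5, 141]), (-64, [14, 58, 155]), (-62, [15, 98, 184]), (-60, [15, 99, 185]), (-58, [15, 99, 185]), (-56, [15, 100, 186]), (-54, [15, 100, 186]), (-52, [15, 100, 186]), (-50, [15, 100, 186])]
0.02 [(-74, [140, 5, 141]), (-72, [135, 4, 141]), (-70, [150, 4, 141]), (-68, [140, 5, 142]), (-66, [170, 5, 140]), (-64, [13, 59, 155]), (-62, [16, 99, 183]), (-60, [16, 101, 185]), (-58, [16, 101, 184]), (-56, [15, 102, 165]), (-54, [12, 99, 103]), (-52, [10, 95, 86]), (-50, [11, 97, 87])]
disc 262.0 66.0 441.0
```

The rear edge is at press x = -64.5 mm at all three lateral positions, so the mould is home and square. Next, a needle reader: cast gauge-plane rays and find the darkest radial direction about the pivot, tested on w2 and now.

```bash
cat > gauge.py <<'E'
from h import *
import pickle
a=np.radians(11);U=np.array([np.cos(a),np.sin(a),0]);V=np.array([-np.sin(a),np.cos(a),0]);Z=np.array([0,0,1.])
UP=(U+Z)/2**.5;N=(Z-U)/2**.5
def plane(c,uv,p0):
    o,v=ray(c,uv);return o+v*((p0-o)@N/(v@N))[:,None]
c2,_=pickle.load(open("w2.p","rb"));q=lambda x,y:(x/4+225,y/4)
C0=onz(c2,[q(588,310)],.0565)[0]
PIV,MARK=plane(c2,[q(563,371),q(605,268)],C0)
def needle(c,im,piv=None):
    piv=PIV if piv is None else piv
    g=cv2.cvtColor(im,cv2.COLOR_BGR2GRAY).astype(np.float32)
    rs=np.arange(.010,.038,.001);th=np.arange(-.3,1.8,.01);s=[]
    for t in th:
        b=1.08-t  # to the left of up
        uv=proj(c,[piv+r*(np.cos(b)*UP+np.sin(b)*V) for r in rs]).astype(np.float32)
        s.append(cv2.remap(g,uv[None,:,0],uv[None,:,1],1).mean())
    s=np.array(s);i=int(s.argmin());w=np.clip(np.median(s)-s,0,None);k=slice(max(0,i-8),i+9);w=w[k]-w[k].min()
    return round(float((th[k]*w).sum()/w.sum()),3),round(float(s[i]),1),round(float(np.median(s)),1)
def green(c,im,z=None):
    h=cv2.cvtColor(im,cv2.COLOR_BGR2HSV);m=cv2.inRange(h,(45,90,60),(85,255,255))
    p=proj(c,[MARK])[0];k=np.zeros_like(m);cv2.circle(k,(int(p[0]),int(p[1])),14,255,-1);M=cv2.moments(m&k,True)
    return p.round(1),(round(M["m10"]/M["m00"],1),round(M["m01"]/M["m00"],1)) if M["m00"] else None
E
python3 - <<'E'
from gauge import *
print(C0,PIV,MARK,np.linalg.norm(MARK-PIV));d=MARK-PIV;print("mark dir in face (up,left)",d@UP,d@V)
for t in("w2","w11"):
    c,_=pickle.load(open(t+".p","rb"));im=cv2.imread(f"pics/{t}.png");print(t,needle(c,im),green(c,im))
s=cam("scene");im=ctrl.snapshot("scene");print(needle(s,im),green(s,im),proj(s,[PIV,MARK]).round(1).tolist())
E
```

```text
[ 0.64584677 -0.20715907  0.0565    ] [ 0.62582872 -0.21153783  0.03601423] [ 0.65835468 -0.20437019  0.06931025] 0.0470949830702394
mark dir in face (up,left) 0.047087673731275086 0.0008297065524159471
w2 (-0.003, 158.6, 243.5) (array([376.2,  67. ]), (375.4, 66.0))
w11 (0.01, 150.1, 248.8) (array([378.3,  94.8]), (377.6, 93.7))
(-0.077, 198.4, 248.6) (array([293.3, 197. ]), (293.0, 197.5)) [[293.9, 211.1], [293.3, 197.0]]
```

The reader gives 0.00 and 0.01 at rest, as it should. Now go to the knob at yaw of about 65° to leave room for a long clockwise turn.

{"api": "arm_command", "payload": {"targets": [[[0,0,0.12,1,0.2,0,1],[0,0,0.24,2.5,0.5,0,1],[0,0,0.36,4.5,0.8,0,1],[0,0,0.48,6.5,1.2,0,1],[0,0,0.6,8.5,1.6,0,1],[0,0,0.72,10,1.85,0,1],[0,0,0.84,10.3,1.87,0,1],[0,0,0.94,10.3,1.87,0,1]]]}}

```text
clock: 21.0
tool_pos: [0.6495, -0.0835, 0.1753]
orientation: [-179.8, 0.1, 65.2]
force: [-0.2, 0.7, 1.1]
opening: 0.0878
```

{"api": "arm_command", "payload": {"targets": [[[0,0,0,0,0,0,1],[0,0,0,0,0,0,1],[0,0,0,0,0,0,1]]]}}

```text
clock: 21.25
tool_pos: [0.6488, -0.0837, 0.1772]
orientation: [-179.9, 0.0, 64.6]
force: [0.4, -0.3, 0.7]
opening: 0.0873
```

Run:
```python
from gauge import *
o=ctrl.get_obs();c=cam("wrist");im=ctrl.snapshot("wrist");cv2.imwrite("pics/w12.png",im)
print(o["clock"],o["tool_pos"],o["orientation"],o["joint_pos"].round(1),o["opening"],needle(c,im),green(c,im))
```

```text
21.25 [ 0.64884676 -0.08371169  0.17720738] [-1.79934469e+02  4.16359454e-02  6.46174528e+01] [  9.7  19.1  -3.1  -0.  -67.9 144.9] 0.08726864682564972 (0.077, 155.7, 222.5) (array([309.8, 261.3]), (310.8, 259.5))
```

{"api": "arm_command", "payload": {"targets": [[[0,0,0,0,0,-1,1],[0,0,0,0,0,-2.5,1],[0,0,0,0,0,-4,1],[0,0,0,0,0,-5.2,1],[0,0,0,0,0,-5.7,1],[0,0,0,0,0,-5.7,1]]]}}

```text
clock: 21.8
tool_pos: [0.6483, -0.0837, 0.1193]
orientation: [-179.9, 0.1, 64.8]
force: [-0.2, 0.2, 0.8]
opening: 0.0875
```

{"api": "arm_command", "payload": {"targets": [[[0,0,0,0,0,0,0.3],[0,0,0,0,0,0,0.3],[0,0,0,0,0,0,0.3],[0,0,0,0,0,0,0.3],[0,0,0,0,0,0,0.3],[0,0,0,0,0,0,0.3],[0,0,0,0,0,0,0.3],[0,0,0,0,0,0,0.3]]]}}

```text
clock: 22.47
tool_pos: [0.6492, -0.0836, 0.1212]
orientation: [-180.0, -0.0, 64.8]
force: [-1.0, 1.1, 1.1]
opening: 0.0425
```

```bash
cat > k.py <<'E'
from gauge import *
import sys
def look(tag):
    o=ctrl.get_obs();c=cam("wrist");im=ctrl.snapshot("wrist");cv2.imwrite(f"pics/{tag}.png",im)
    print(o["clock"],o["tool_pos"].round(4),o["orientation"].round(1),"j6",o["joint_pos"][5].round(1),"F",o["force"].round(1),"M",o["moment"].round(2),"op",round(o["opening"],4),"needle",needle(c,im),green(c,im))
    s=cam("scene");im=ctrl.snapshot("scene");print("scene",needle(s,im),green(s,im))
look(sys.argv[1])
E
python3 k.py k1
```

```text
22.4667 [ 0.6492 -0.0836  0.1212] [-180.    -0.    64.8] j6 145.1 F [-1.   1.1  1.1] M [0.14 0.07 0.04] op 0.0425 needle (0.032, 85.8, 95.9) (array([317.7, 290.6]), None)
scene (-0.079, 206.8, 251.2) (array([293.3, 197. ]), (293.0, 197.5))
```

The knob is gripped (42.5 mm). The scene camera sees the gauge, with a rest offset of -0.08. Turn clockwise 0.8 rad, following down.

{"api": "arm_command", "payload": {"targets": [[[0,0,-0.1,0,0,-0.02,0.3],[0,0,-0.2,0,0,-0.05,0.3],[0,0,-0.3,0,0,-0.07,0.3],[0,0,-0.4,0,0,-0.1,0.3],[0,0,-0.5,0,0,-0.12,0.3],[0,0,-0.6,0,0,-0.14,0.3],[0,0,-0.7,0,0,-0.17,0.3],[0,0,-0.8,0,0,-0.19,0.3]]]}}

```text
clock: 23.23
tool_pos: [0.6489, -0.0832, 0.1193]
orientation: [-180.0, 0.0, 18.7]
force: [-3.6, 3.1, 2.1]
opening: 0.0427
```

```bash
python3 k.py k2
```

```text
23.2333 [ 0.6489 -0.0832  0.1193] [-180.     0.    18.7] j6 99.0 F [-3.6  3.1  2.1] M [0.95 1.06 0.2 ] op 0.0427 needle (-0.277, 89.5, 248.6) (array([383.4, 225.6]), (381.1, 223.4))
scene (-0.079, 207.6, 251.4) (array([293.3, 197. ]), (293.0, 197.5))
```

{"api": "arm_command", "payload": {"targets": [[[0,0,-0.1,0,0,-0.02,0.3],[0,0,-0.2,0,0,-0.05,0.3],[0,0,-0.3,0,0,-0.07,0.3],[0,0,-0.4,0,0,-0.1,0.3],[0,0,-0.5,0,0,-0.12,0.3],[0,0,-0.6,0,0,-0.14,0.3],[0,0,-0.7,0,0,-0.17,0.3],[0,0,-0.7,0,0,-0.17,0.3]]]}}

```text
clock: 24.0
tool_pos: [0.6489, -0.0828, 0.1176]
orientation: [-180.0, 0.1, -21.3]
force: [-3.5, 5.4, 4.2]
opening: 0.0426
```

```bash
python3 k.py k3
```

```text
24.0 [ 0.6489 -0.0828  0.1176] [-1.80e+02  1.00e-01 -2.13e+01] j6 59.0 F [-3.5  5.4  4.2] M [ 1.92  1.47 -0.2 ] op 0.0426 needle (0.25, 181.3, 247.4) (array([387.8, 139. ]), (385.6, 136.5))
scene (0.078, 216.3, 251.2) (array([293.3, 197. ]), (293.0, 197.5))
```

```bash
python3 - <<'E'
s=open('gauge.py').read()
s=s.replace("    rs=np.arange","    p,gq=green(c,im);dp=(np.array(gq)-p if gq else np.zeros(2)).astype(np.float32)-np.array([-.8,-1.],np.float32)*(gq is not None and c[0][0,0]<300)\n    rs=np.arange").replace("for r in rs]).astype(np.float32)","for r in rs]).astype(np.float32)+dp")
open('gauge.py','w').write(s)
E
python3 - <<'E'
from gauge import *
for t in("w2","w11"):
    c,_=pickle.load(open(t+".p","rb"));print(t,needle(c,cv2.imread(f"pics/{t}.png")))
c=cam("wrist");print("k3",needle(c,cv2.imread("pics/k3.png")))
E
```

```text
w2 (-0.003, 158.6, 243.5)
w11 (0.002, 150.3, 248.9)
k3 (0.114, 178.3, 253.7)
```

Needle is at about 0.12 (wrist), so the pad touched at about 1.3 rad. Roughly 1.65 rad more is needed; turn 0.8 first.

{"api": "arm_command", "payload": {"targets": [[[0,0,-0.1,0,0,-0.02,0.3],[0,0,-0.2,0,0,-0.05,0.3],[0,0,-0.3,0,0,-0.07,0.3],[0,0,-0.4,0,0,-0.1,0.3],[0,0,-0.5,0,0,-0.12,0.3],[0,0,-0.6,0,0,-0.14,0.3],[0,0,-0.7,0,0,-0.17,0.3],[0,0,-0.8,0,0,-0.19,0.3]]]}}

```text
clock: 24.77
tool_pos: [0.6493, -0.0824, 0.1157]
orientation: [-180.0, 0.1, -67.0]
force: [-2.3, 6.3, 4.6]
opening: 0.0422
```

```bash
python3 k.py k4
```

```text
24.7667 [ 0.6493 -0.0824  0.1157] [-1.8e+02  1.0e-01 -6.7e+01] j6 13.3 F [-2.3  6.3  4.6] M [2.54 1.06 0.24] op 0.0422 needle (0.588, 161.6, 252.8) (array([310.4,  59. ]), (308.9, 58.4))
scene (0.605, 221.3, 250.6) (array([293.3, 197. ]), (293.0, 197.5))
```

{"api": "arm_command", "payload": {"targets": [[[0,0,-0.1,0,0,-0.02,0.3],[0,0,-0.2,0,0,-0.05,0.3],[0,0,-0.3,0,0,-0.07,0.3],[0,0,-0.4,0,0,-0.1,0.3],[0,0,-0.5,0,0,-0.12,0.3],[0,0,-0.6,0,0,-0.14,0.3],[0,0,-0.65,0,0,-0.16,0.3],[0,0,-0.65,0,0,-0.16,0.3]]]}}

```text
clock: 25.53
tool_pos: [0.6497, -0.0823, 0.1142]
orientation: [-180.0, 0.1, -104.1]
force: [-2.5, 7.1, 3.3]
opening: 0.0423
```

```bash
python3 k.py k5
```

```text
25.5333 [ 0.6497 -0.0823  0.1142] [-1.800e+02  1.000e-01 -1.041e+02] j6 -23.9 F [-2.5  7.1  3.3] M [ 2.5   0.66 -0.16] op 0.0423 needle (0.98, 116.2, 248.4) (array([211.7,  58.3]), (210.2, 58.8))
scene (0.959, 226.0, 251.1) (array([293.3, 197. ]), (293.0, 197.5))
```

{"api": "arm_command", "payload": {"targets": [[[0,0,-0.08,0,0,-0.02,0.3],[0,0,-0.17,0,0,-0.04,0.3],[0,0,-0.17,0,0,-0.04,0.3]]]}}

```text
clock: 25.88
tool_pos: [0.6499, -0.0823, 0.1138]
orientation: [-180.0, 0.1, -114.0]
force: [-1.5, 6.3, 3.0]
opening: 0.0426
```

```bash
python3 k.py k6
```

```text
25.8833 [ 0.6499 -0.0823  0.1138] [-1.80e+02  1.00e-01 -1.14e+02] j6 -33.7 F [-1.5  6.3  3. ] M [ 2.48  0.57 -0.15] op 0.0426 needle (1.084, 111.7, 245.7) (array([187.9,  69.7]), (186.5, 70.6))
scene (1.035, 219.0, 250.7) (array([293.3, 197. ]), (293.0, 197.5))
```

The needle is at 1.08. Release, rise clear, and check.

{"api": "arm_command", "payload": {"targets": [[[0,0,0,0,0,0,1],[0,0,0,0,0,0,1],[0,0,0,0,0,0,1],[0,0,0,0,0,0,1],[0,0,0,0,0,0,1],[0,0,0,0,0,0,1],[0,0,0,0,0,0,1],[0,0,0,0,0,0,1]]]}}

```text
clock: 26.65
tool_pos: [0.6494, -0.0838, 0.1135]
orientation: [-180.0, -0.0, -113.9]
force: [-0.4, 0.9, -0.0]
opening: 0.0863
```

{"api": "arm_command", "payload": {"targets": [[[0,0,0,0,0,1,1],[0,0,0,0,0,3,1],[0,0,0,0,0,6,1],[0,0,0,0,0,9,1],[0,0,0,-2,0,12,1],[0,0,0,-4,0,13,1],[0,0,0,-6,0,13,1],[0,0,0,-6,0,13,1]]]}}

```text
clock: 27.32
tool_pos: [0.5874, -0.0837, 0.2466]
orientation: [-179.8, 0.1, -114.0]
force: [-0.2, 0.2, -0.7]
opening: 0.088
```

{"api": "arm_command", "payload": {"targets": [[[0,0,0,0,0,0,1],[0,0,0,0,0,0,1],[0,0,0,0,0,0,1]]]}}

```text
clock: 27.57
tool_pos: [0.5898, -0.0836, 0.2434]
orientation: [180.0, -0.0, -113.9]
force: [0.4, 0.0, -0.4]
opening: 0.088
```

```bash
python3 k.py k7
python3 - <<'E'
from gauge import *
im=cv2.imread("pics/k7.png");c=cam("wrist")
P=lambda x,y,z:np.array([.6492,-.0835,0])+x*U+y*V+z*Z
print(proj(c,[P(-.065,.028,.083),P(-.065,-.028,.083),PIV,MARK]).round(0).tolist())
s=ctrl.snapshot("scene")[150:250,215:330]
cv2.imwrite("pics/fin.png",np.hstack([im[0:300],cv2.resize(s,(280,300),interpolation=cv2.INTER_CUBIC)]))
E
```

```text
27.5667 [ 0.5898 -0.0836  0.2434] [ 180.    -0.  -113.9] j6 -34.7 F [ 0.4  0.  -0.4] M [ 0.06 -0.07 -0.01] op 0.088 needle (1.11, 169.8, 253.0) (array([171.7, 102.4]), (171.0, 102.8))
scene (1.034, 209.3, 246.6) (array([293.3, 197. ]), (293.0, 197.5))
[[272.0, 176.0], [247.0, 141.0], [197.0, 87.0], [172.0, 103.0]]
```

View pics/fin.png

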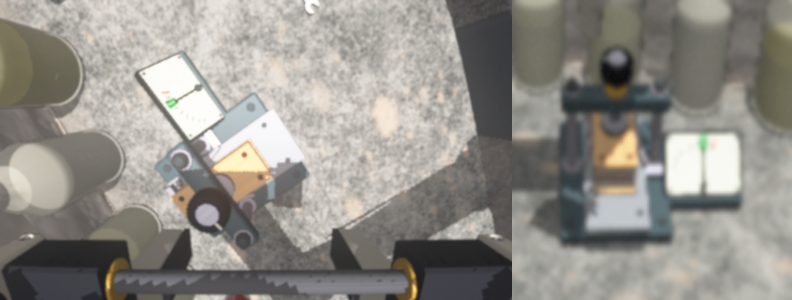

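The needle stands on the green mark in both views, the mould is seated under the pad, and the arm is clear. Handing in.

```bash
python3 -c "
from plant import ctrl
print(ctrl.close_job())"
```

```text
the job is handed in; nothing more can be done
None
```

The mould is fully home in the press, and the gauge needle stands in the green band. I handed the job in at about 28 s, with the arm clear and touching nothing.

- **First grasp failed:** the finger tips and gripper body turned out to sit about 39 mm higher than the reported TCP, so the first close shut the jaws above the mould without touching it. Two camera views showed the offset. I allowed for it, and the next grasp held at 55 mm.
- **Loading:** I carried the mould level and set it on the bed. I slid the first 27 mm while holding it, then released it and pushed with the closed fingers. Contact with the back stop was slow, and I ended with a steady push of about 9 N to confirm it. Afterwards the mould's rear edge measured 64.5 mm in front of the seat (65 mm expected), square across its width.
- **Knob:** I turned it clockwise in checked steps, about 3.1 rad in all. The highest needle reading at any stop was 1.11 rad, well short of the red line at 1.40.
- **Final needle reading:** 1.11 rad from the wrist camera and 1.03 rad from the scene camera. They differ by 0.08 rad, but both lie inside 0.98 to 1.18. The scene camera is the coarser of the two; it read 0.08 rad low with the needle at rest.
- **Not measured:** I didn't re-measure the seating or level after turning the knob. The last picture shows the mould still in place under the pad.

I knowingly touched nothing else on the bench; I did not measure the bystanders again at the end.

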